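# Lacquer thickness check on a disc blank

### The job

Set the blue-lacquered round disc, lacquer up, fully home in the round recess of the dark checking plate and let go of it. Then take the black thickness probe out of its leaning stand and hold its tip inside the yellow ring on the disc, square to the lacquered face, pressing lightly so that the spring sleeve's lower edge lies over the green band (not so hard that it reaches the red one). Finish while still holding the probe there for the reading; leave the square blank, the plywood block and the memo pad where they lie.

Things in the scene. Friction and masses are not known exactly. Their poses are not given: they have to be found in the camera images.
- disc: round aluminium blank, 50 mm across, 14 mm thick, blue lacquered upper face; about 80 g; loose on the bench, face up. Origin at the centre of its underside, z up through the lacquered face.
- disc_mark (a point): centre of the yellow ring (16 mm inside, 20 mm outside diameter, with a yellow centre dot) on the disc's upper face: at x = 10 mm, y = 0, z = 14 mm of the disc.
- square: square aluminium blank, 50 x 50 x 14 mm, blue upper face with the same yellow ring; loose, not needed, stays where it lies. Origin at the centre of its underside.
- plate: dark steel checking plate, 95 (x) x 155 (y) x 16 mm, fixed on the bench, origin at the centre of its underside. It has a round recess (52 mm diameter, centre at y = +36 mm) and a square recess (52 x 52 mm, centre at y = -36 mm), both 5 mm deep with bright floors and a 1 mm chamfer, so a seated blank stands 9 mm proud of the plate.
- round_recess (a point): centre of the floor of the round recess, 11 mm above the bench; axes as the plate's. The seated disc's origin lies here.
- stand: fixed stand for the probe: grey base 100 x 75 x 9 mm (its middle at x = 5 mm) with a grey tube (39 mm outside) that leans 15 degrees from upright towards the stand's -x (towards the robot). Origin at the underside; the tube's rim centre is at x = 4, z = 66 mm.
- probe: black spring probe, 132 mm, 120 g, 26 mm deep in the stand's tube along its leaning axis. Origin at the tip (plunger out), +z up its axis. Handle: 26 mm cylinder, z = 54 to 118 mm, then tapers to the head at 132. Below it a 34 mm collar (z 48 to 53) rests on the tube's rim; the 25 mm nose ends at z = 20; the steel plunger (12 mm, tip 8 mm) comes out of it.
- probe_grip (a point): point on the handle's axis at z = 85 mm of the probe, the place to grip; axes as the probe's.
- probe_tip (a point): the end of the plunger: z = 0 of the probe while the plunger is out.
- plunger (a joint): how far the plunger is pushed into the sleeve, 0 (out) to 0.012 m (hard stop). The spring gives 1.5 N at first and 0.5 N more per mm. The sleeve's edge lies over the green band from 0.003 to 0.009 m (3 to 6 N); beyond is the red band.
- ply_block_2: small flat plywood block, 56 x 55 x 18 mm, loose, stays where it lies.
- memo_pad: pad of green memo sheets, 96 x 96 x 12 mm, loose, stays where it lies.
There are look-alikes about, which are no part of the job. What is shaped like the disc but pink is not meant.

How it is judged:
By the outcome, as a careful person would: the job done as asked, in the order asked, and still so for the second after the job is handed in, while the arm keeps its last pose, push and grip.
It also fails if it takes over 48 s, if anything falls off the work surface, if the arm or the gripper's body presses on something with over 40 N, if the wrist force passes 120 N, or if a joint passes its speed limit or range.

### The arm

A 6-joint arm with a two-finger parallel gripper is mounted at the origin on a cart in front of the work surface, level with it; the furniture and walls round the work are solid. World frame = base frame: x ahead of the robot, y to its left, z up, the work surface at z = 0. Lengths are in m, angles in rad, forces in N, time in s.
With the tool pointing down it reaches from about 0.35 to 0.725 m from the base axis. Payload 6 kg.
Tool frame: the origin (TCP) lies midway between the tips of the shut fingers; the grasp point (between the pads) lies 19 mm behind it; z points along the fingers, y is the line along which they close (so a half turn about z gives the same grasp; the last joint's range is limited). The gripper opens to 85 mm and grips with 20 to 120 N. Pads are 22 mm wide; open, the fingers measure 114 mm over their backs; the gripper's body (76 mm by 85 mm) begins 54 mm behind the grasp point. The pads swing forward as they close: fully open they stand 13 mm farther back than shut.
Start: joints at [-0.789, 0.04, 0.085, 0, -1.615, -0.334], TCP at [0.26, -0.541, 0.199] pointing down, gripper open.
Joint ranges: [-2.56, 2.56], [-1.29, 2.01], [-1.08, 1.49], [-3.29, 1.98], [-2.81, -0.18], [-2.99, 2.99]. Speed limits (rad/s): [2.57, 2.57, 3.01, 3.14, 3.14, 3.14].

### API

Orientations are given as a unit quaternion [w, x, y, z].
In Python, from workcell import ctrl gives the robot as it stands. The module is installed in compiled form; this text tells all that it offers.
- The arm moves only by the tool play_rows, never from a script. Its argument "rows" is a list that holds one entry, the list of rows, each a list of 7 numbers: the shift along the tool's x, y, z in m, then the turn, a rotation vector about the tool's x, y, z in degrees, then the closure, from 0 (fully open) to 1 (shut). A call has 1 to 12 rows; each row is the pose to reach, as a shift and turn from the pose commanded when the call began, along the tool's axes at that moment; what a row does not reach only later rows make up. A row lasts 1/8 s, in which the tool goes at most 62.5 mm and 10.7 degrees, less where a joint would pass 70% of its speed; a pose out of reach is approached as far as the arm can. A call with a gripper value outside its range is refused whole. The fingers move at their own pace and stop on an object; "squeeze" is the grip in N (left out, the last holds). Time passes only in rows, so rows that repeat a pose let the fingers close. It gives the time, the measured TCP pose, the force, the opening and the grip force at its end, in the units of the state.
- ctrl.get_obs(): the state, without advancing time (a new reading comes with each control period).
- ctrl.snapshot(name): name is "scene" or "top"; returns a dict with "image" (420x560x3 uint8, blue, green, red), "fx", "fy", "cx", "cy" (pixels), "k1" (the pictures are not rectified: a ray, as slopes to the right and down, at radius r is drawn at 1 + k1 r^2 times it, then the intrinsics apply), "rvec" (rotation vector, rad) and "tvec" (3), from world to camera coordinates, as OpenCV has them. Camera axes: x right, y down, z forward; pixel columns grow to the right and rows downward; lengths in m; the calibration is good to about 2 mm. A picture is of the moment at which its call begins. There is no depth.
- ctrl.job_done(): hands the job in; it is judged then, once.
The state is a dict: "time_s": time; "joint_pos": joint angles; "joint_velocities": joint speeds; "joint_efforts": joint torques, N m; "tool_pos": TCP position; "orientation": TCP orientation; "contact_force": force on the tool from outside, world axes, zero at the start; "moment": the same for the moment, N m; "grip_width": finger opening in m; "finger_force": force on a finger pad.
Only numpy, scipy, OpenCV 4.12 (cv2) and the standard library are available. Lean on these libraries where they do the work, as an engineer would, in place of code of your own. Each camera call takes 0.05 s, during which the arm holds its last target. There are 200 camera calls.

## Working session

There is one attempt and no reset: what is moved stays moved. The work goes in short steps, Python scripts to look and compute and a tool call to move; the robot and the scene stay as the last step left them, time stands still between calls to the robot, and variables do not carry over. Pictures are saved under pics/ and viewed, at most 12 in all, crops included, and the job is handed in when it is done.

Besides the shell and the picture viewer there is one more tool, called after "Call:" by a JSON object that holds its "method" and its "body", one argument or row to a line. play_rows: Moves the arm, as the interface text tells. Its arguments: {"type":"object","properties":{"rows":{"type":"array","items":{"type":"array","items":{"type":"array","items":{"type":"number"}}}},"squeeze":{"type":"number"}},"required":["rows"]}

```bash
mkdir -p pics; cat > h.py <<'E'
import numpy as np, cv2
from scipy.spatial.transform import Rotation as R
from workcell import ctrl
def snap(n): return ctrl.snapshot(n)
def ray(s,u,v):
    x=(u-s["cx"])/s["fx"]; y=(v-s["cy"])/s["fy"]
    p=np.array([x,y]); q=p.copy()
    for _ in range(30): q=p/(1+s["k1"]*(q@q))
    M=R.from_rotvec(np.ravel(s["rvec"])).as_matrix(); t=np.ravel(s["tvec"])
    return -M.T@t, M.T@np.array([q[0],q[1],1.])
def onz(s,u,v,z):
    c,d=ray(s,u,v); return c+d*(z-c[2])/d[2]
def proj(s,P):
    M=R.from_rotvec(np.ravel(s["rvec"])).as_matrix(); c=M@np.array(P)+np.ravel(s["tvec"])
    q=c[:2]/c[2]; q=q*(1+s["k1"]*(q@q)); return q*[s["fx"],s["fy"]]+[s["cx"],s["cy"]]
def tool():
    o=ctrl.get_obs(); q=np.array(o["orientation"]); return np.array(o["tool_pos"]),R.from_quat(q[[1,2,3,0]]),o
E
python3 - <<'E'
from h import *
for n in("scene","top"):
    s=snap(n); cv2.imwrite(f"pics/{n}0.png",s["image"]); print(n,ray(s,280,210),s["k1"],s["fx"])
p,r,o=tool();print(p,r.as_matrix().round(3),o)
E
```

```text
scene (array([-0.34603021,  0.52136443,  0.88191207]), array([ 0.6693201 , -0.41335597, -0.61752541])) -0.028462371328748046 470.3505426814213
top (array([ 0.32634511, -0.00448956,  0.92271252]), array([ 0.18029335, -0.02564471, -0.98335797])) -0.036326057947913375 385.85655146368754
[ 0.25972075 -0.5404899   0.19848184] [[-0.901 -0.433 -0.001]
 [-0.433  0.901  0.001]
 [ 0.     0.002 -1.   ]] {'time_s': 0.1, 'joint_pos': array([-7.89285529e-01,  4.07439060e-02,  8.39202944e-02, -4.42250851e-04,
       -1.61549629e+00, -3.33667195e-01]), 'joint_velocities': array([ 0.00062051,  0.00046197,  0.00275424,  0.00209818, -0.00076088,
       -0.00017812]), 'joint_efforts': array([-5.31222016e-03, -3.69342399e+01,  3.48279798e+01,  6.95182532e+00,
       -4.59962655e-03,  2.45858519e-05]), 'tool_pos': array([ 0.25972075, -0.5404899 ,  0.19848184]), 'orientation': array([-2.15642528e-04, -2.22064611e-01,  9.75031630e-01,  7.63295947e-04]), 'contact_force': array([-0.19888499, -0.10449335, -0.5110906 ]), 'moment': array([ 0.02947051, -0.00315711, -0.00890741]), 'finger_force': 0.0, 'grip_width': 0.08532429178761106}
```

View pics/scene0.png

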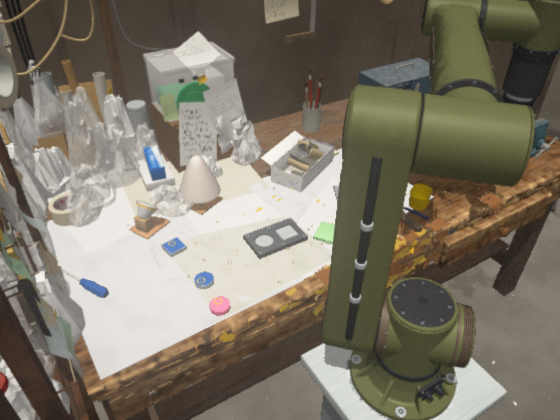

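View pics/top0.png

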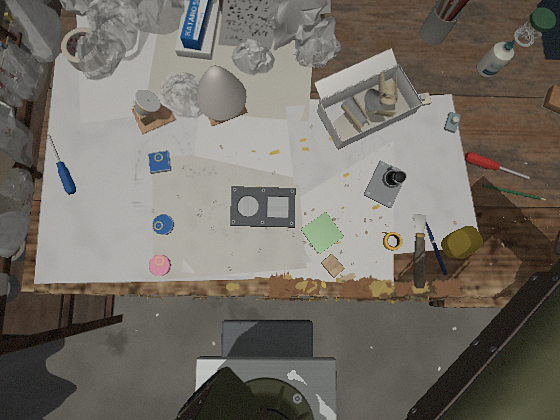

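The top view shows the disc at (163,224), the square at (160,162) and the pink look-alike at (160,265). The plate is around (264,206), with its round recess at (248,206). The stand is at (384,184), with the probe head near (396,176).

```bash
cat > m.py <<'E'
from h import *
s=snap("top"); I=s["image"]; H=cv2.cvtColor(I,cv2.COLOR_BGR2HSV)
def blobs(mask,box,amin):
    x0,y0,x1,y1=box; m=np.zeros(mask.shape,np.uint8); m[y0:y1,x0:x1]=mask[y0:y1,x0:x1]
    c,_=cv2.findContours(m,cv2.RETR_EXTERNAL,cv2.CHAIN_APPROX_NONE)
    return [k for k in c if cv2.contourArea(k)>amin]
blue=cv2.inRange(H,(100,100,40),(130,255,255))
for c in blobs(blue,(140,205,185,245),50):
    h=cv2.convexHull(c); P=np.array([onz(s,*q[0],.014)[:2] for q in h]); print("disc",cv2.minEnclosingCircle(P.astype(np.float32)),cv2.fitEllipse(P.astype(np.float32)))
yel=cv2.inRange(H,(18,90,90),(38,255,255))
for c in blobs(yel,(150,212,178,238),4):
    P=np.array([onz(s,*q[0],.014)[:2] for q in c]); print("ring",P.mean(0),len(c), cv2.minEnclosingCircle(P.astype(np.float32)))
br=cv2.inRange(H,(0,0,150),(180,60,255))
for c in blobs(br,(234,190,293,222),100):
    P=np.array([onz(s,*q[0],.011)[:2] for q in c],np.float32); print("recess",cv2.minAreaRect(P),cv2.minEnclosingCircle(P),cv2.contourArea(P))
dk=cv2.inRange(H,(0,0,0),(180,255,100))
for c in blobs(dk,(222,178,304,236),500):
    P=np.array([onz(s,*q[0],.016)[:2] for q in c],np.float32); print("plate",cv2.minAreaRect(P))
for n in ("top","scene"):
    t=s if n=="top" else snap(n)
    if n=="top": im=t["image"][140:250,340:440]; cv2.imwrite("pics/c1.png",cv2.resize(im,None,fx=5,fy=5,interpolation=cv2.INTER_CUBIC))
a=I[195:255,135:195]
cv2.imwrite("pics/c2.png",np.hstack([cv2.resize(I[140:250,355:425],(350,550),interpolation=2),cv2.resize(a,(420,420),interpolation=2)[:420] if 0 else cv2.copyMakeBorder(cv2.resize(a,(420,420),interpolation=2),0,130,0,0,0)]))
E
python3 m.py
```

```text
disc ((0.4549470841884613, 0.2509607672691345), 0.023587090894579887) ((0.4550330936908722, 0.25150859355926514), (0.04540087655186653, 0.04576646164059639), 15.77013874053955)
recess ((0.5020772218704224, -0.022283464670181274), (0.046590909361839294, 0.045957792550325394), 0.8844653367996216) ((0.5020998120307922, -0.022283582016825676), 0.03280529007315636) 0.002130034108573344
recess ((0.5034276843070984, 0.05003545433282852), (0.04660014063119888, 0.04570740833878517), 1.19417142868042) ((0.5030370354652405, 0.04978710040450096), 0.024447642266750336) 0.001709396785776529
plate ((0.5010798573493958, 0.013800069689750671), (0.15460500121116638, 0.09688331186771393), 89.22212982177734)
```

View pics/c2.png

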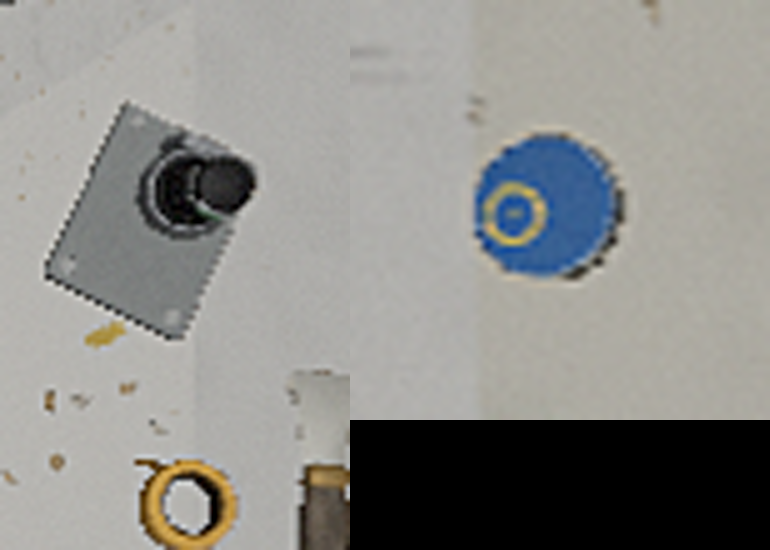

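The crop shows the disc with its ring on the +y side, at about pixel (158.4, 225.3). The stand's base corners are near (380,160.4), (364,193.6) and (391.6,208), and the handle points up and leans.

```bash
cat >> h.py <<'E'
def go(P,M):
    "rows numbers (mm, deg) from the measured pose to TCP P, tool axes M (columns)"
    p,r,o=tool(); M=np.array(M,float)
    print("shift mm",(r.inv().apply(np.array(P)-p)*1000).round(1),"turn",np.degrees((r.inv()*R.from_matrix(M)).as_rotvec()).round(1))
DOWN=np.array([[-1,0,0],[0,1,0],[0,0,-1]]).T
E
cat > st.py <<'E'
from h import *
s=snap("top");I=s["image"];H=cv2.cvtColor(I,cv2.COLOR_BGR2HSV)
C=[onz(s,355+u/5,140+v/5,.009)[:2] for u,v in((125,102),(45,268),(183,340))]
print(C,np.linalg.norm(C[0]-C[1]),np.linalg.norm(C[1]-C[2]))
ux=C[0]-C[1]; ux/=np.linalg.norm(ux); uy=np.array([-ux[1],ux[0]])
w=C[2]-C[1]; ctr=(C[0]+C[2])/2; org=ctr-.005*ux
print("ctr",ctr,"yaw",np.degrees(np.arctan2(ux[1],ux[0])),"perp",ux@w)
rim=np.r_[org+.004*ux,.066]; ax=np.r_[-np.sin(np.radians(15))*ux,np.cos(np.radians(15))]
print("rim",rim,"pix rim",proj(s,rim),"head",proj(s,rim+ax*.106),"handle low",proj(s,rim+ax*.028))
print("grip",rim+ax*.059, "axis",ax)
go([.455,.251,.10],DOWN)
E
python3 st.py
```

```text
[array([ 0.6230607 , -0.27620001]), array([ 0.53761138, -0.23321397]), array([ 0.50279389, -0.29979403])] 0.09565242154444348 0.0751342903053784
ctr [ 0.5629273  -0.28799702] yaw -26.705091896988304 perp -0.0011825879012193992
rim [ 0.56203396 -0.28754762  0.066     ] pix rim [392.84891274 178.2318714 ] head [403.15897416 176.68366687] handle low [395.32934888 177.85934321]
grip [ 0.5483925  -0.28068516  0.12298962] axis [-0.23121119  0.11631286  0.96592583]
shift mm [-518.8  629.    99.4] turn [ 0.  -0.  25.7]
```

Call:
{"method": "play_rows", "body": {
  "rows": [
    [[-100, 121, 19, 0, 0, 5, 0.3], [-519, 629, 99, 0, 0, 25.7, 0.3]]
  ],
  "squeeze": 40
}}

```text
time_s: 0.5
tool_pos: [0.2885, -0.4247, 0.1842]
orientation: [-0.001, -0.092, 0.996, 0.001]
contact_force: [0.2, -0.5, 0.5]
grip_width: 0.0599
finger_force: 0.0
```

I entered that shift in mm where the tool takes metres. It was only clamped along the right direction, so no harm was done. I'm recomputing in metres.

```bash
sed -i 's/print("shift mm",(r.inv().apply(np.array(P)-p)\*1000).round(1)/print("shift m",r.inv().apply(np.array(P)-p).round(4)/' h.py; python3 -c "
from h import *
go([.455,.251,.10],DOWN)"
```

```text
shift m [-0.2879  0.6335  0.0847] turn [ 0.1 -0.1 10.6]
```

Call:
{"method": "play_rows", "body": {
  "rows": [
    [[-0.288, 0.6335, 0.085, 0.1, -0.1, 10.6, 0.2], [-0.288, 0.6335, 0.085, 0.1, -0.1, 10.6, 0.2], [-0.288, 0.6335, 0.085, 0.1, -0.1, 10.6, 0.2], [-0.288, 0.6335, 0.085, 0.1, -0.1, 10.6, 0.2], [-0.288, 0.6335, 0.085, 0.1, -0.1, 10.6, 0.2], [-0.288, 0.6335, 0.085, 0.1, -0.1, 10.6, 0.2], [-0.288, 0.6335, 0.085, 0.1, -0.1, 10.6, 0.2], [-0.288, 0.6335, 0.085, 0.1, -0.1, 10.6, 0.2], [-0.288, 0.6335, 0.085, 0.1, -0.1, 10.6, 0.2], [-0.288, 0.6335, 0.085, 0.1, -0.1, 10.6, 0.2], [-0.288, 0.6335, 0.085, 0.1, -0.1, 10.6, 0.2], [-0.288, 0.6335, 0.085, 0.1, -0.1, 10.6, 0.2]]
  ]
}}

```text
time_s: 2.0
tool_pos: [0.4507, 0.2531, 0.0988]
orientation: [0.0, -0.004, 1.0, -0.002]
contact_force: [0.6, -0.9, -0.3]
grip_width: 0.0686
finger_force: 0.0
```

```bash
python3 -c "
from h import *
go([.455,.251,.003],DOWN)
s=snap('scene');cv2.imwrite('pics/s2.png',cv2.resize(s['image'][100:340,120:480],(800,533),interpolation=2))
t=snap('top');cv2.imwrite('pics/t2.png',t['image'])"
```

```text
shift m [-0.0042 -0.0019  0.0958] turn [-0.2  0.   0.5]
```

View pics/s2.png

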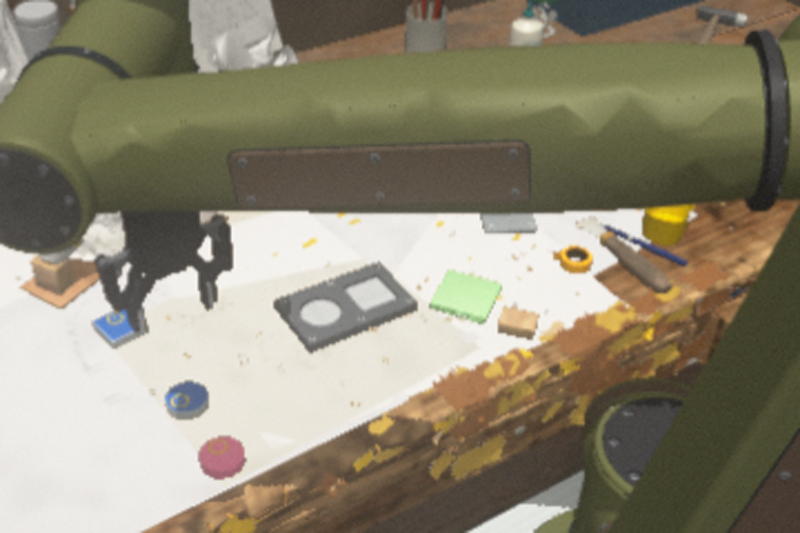

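The disc at (187,400) lies under and in front of the raised gripper, which is clear of everything. The stand is hidden behind the arm.

Call:
{"method": "play_rows", "body": {
  "rows": [
    [[-0.004, -0.002, 0.03, -0.2, 0, 0.5, 0.24], [-0.004, -0.002, 0.06, -0.2, 0, 0.5, 0.24], [-0.004, -0.002, 0.06, -0.2, 0, 0.5, 0.24], [-0.004, -0.002, 0.06, -0.2, 0, 0.5, 0.24]]
  ]
}}

```text
time_s: 2.6
tool_pos: [0.456, 0.2486, 0.0421]
orientation: [0.002, 0.002, 1.0, 0.001]
contact_force: [0.2, 0.4, -0.6]
grip_width: 0.0649
finger_force: 0.0
```

```bash
python3 -c "
from h import *
go([.455,.251,.003],DOWN)"
```

```text
shift m [0.0012 0.0023 0.0391] turn [ 0.2  0.2 -0.2]
```

Call:
{"method": "play_rows", "body": {
  "rows": [
    [[0.001, 0.002, 0.02, 0.2, 0.2, -0.2, 0.24], [0.001, 0.002, 0.036, 0.2, 0.2, -0.2, 0.24], [0.001, 0.002, 0.038, 0.2, 0.2, -0.2, 0.24], [0.001, 0.002, 0.038, 0.2, 0.2, -0.2, 0.6], [0.001, 0.002, 0.038, 0.2, 0.2, -0.2, 0.6], [0.001, 0.002, 0.038, 0.2, 0.2, -0.2, 0.6], [0.001, 0.002, 0.038, 0.2, 0.2, -0.2, 0.6]]
  ],
  "squeeze": 40
}}

```text
time_s: 3.48
tool_pos: [0.4545, 0.2509, 0.0026]
orientation: [-0.001, -0.0, 1.0, -0.001]
contact_force: [0.4, 0.1, 0.2]
grip_width: 0.0342
finger_force: 0.0
```

The fingers closed to 34 mm without touching anything, so I'll look.

```bash
python3 -c "
from h import *
s=snap('scene');t=snap('top')
u,v=proj(s,[.4545,.251,.0026]).astype(int);print(u,v)
a=cv2.resize(s['image'][v-50:v+50,u-60:u+60],(480,400),interpolation=2)
u,v=proj(t,[.4545,.251,.0026]).astype(int);print(u,v)
b=cv2.resize(t['image'][v-50:v+50,max(0,u-40):u+40],(320,400),interpolation=2)
cv2.imwrite('pics/s3.png',np.hstack([a,b]))"
```

```text
203 281
163 224
```

View pics/s3.png

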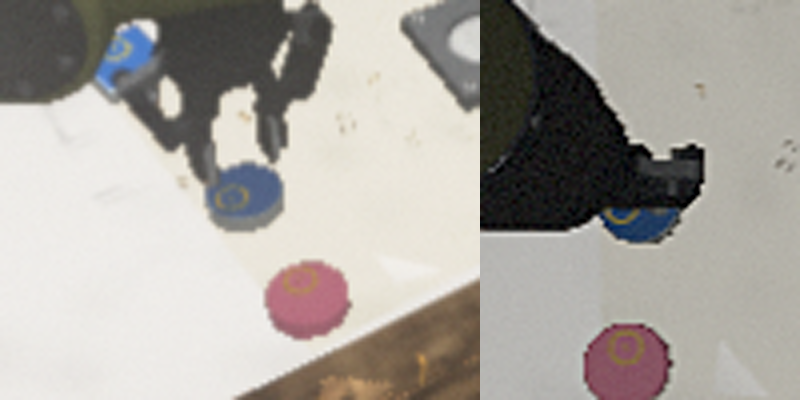

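The disc has not moved, at scene pixel (204,279). The fingertips show above or behind it, so I'll triangulate both from the two views.

```bash
cat >> h.py <<'E'
def tri(*obs):
    A=np.zeros((3,3));b=np.zeros(3)
    for s,u,v in obs:
        c,d=ray(s,u,v); d=d/np.linalg.norm(d); Q=np.eye(3)-np.outer(d,d); A+=Q;b+=Q@c
    P=np.linalg.solve(A,b); return P,[(proj(s,P)-[u,v]).round(1) for s,u,v in obs]
E
python3 - <<'E'
from h import *
ss,tt=snap('scene'),snap('top')
def cen(f,box):
    I=cv2.imread(f);H=cv2.cvtColor(I,cv2.COLOR_BGR2HSV);m=cv2.inRange(H,(95,80,30),(135,255,255))
    x0,y0,x1,y1=box;c,_=cv2.findContours(m[y0:y1,x0:x1],0,1);c=cv2.convexHull(max(c,key=cv2.contourArea));M=cv2.moments(c)
    print(cv2.boundingRect(c)); return M['m10']/M['m00']+x0,M['m01']/M['m00']+y0
a=cen('pics/scene0.png',(185,265,225,300));b=cen('pics/top0.png',(145,205,185,245));print(a,b)
print("disc",tri((ss,*a),(tt,*b)),onz(ss,*a,.014),onz(tt,*b,.014))
# plate recess for check of the calibration
print("plate proj scene",proj(ss,[.5025,.0498,.011]),"top",proj(tt,[.5025,.0498,.011]))
I=cv2.imread('pics/scene0.png');c,_=cv2.findContours(cv2.inRange(I[228:255,250:278],(130,)*3,(255,)*3),0,1)
for k in c:
    if cv2.contourArea(k)>60:
        M=cv2.moments(k);print("recess px",M['m10']/M['m00']+250,M['m01']/M['m00']+228,cv2.boundingRect(k))
print("finger",tri((ss,203+(273-240)/4,281+(158-200)/4),(tt,123+(690-480)/4,224+(205-200)/4)))
print(tool()[0],tool()[2]['joint_pos'])
E
```

```text
(10, 7, 18, 13)
(8, 10, 20, 19)
(203.65873015873015, 278.21230158730157) (162.2046783625731, 224.0438596491228)
disc (array([0.45465771, 0.25047447, 0.01492508]), [array([-0.1, -0. ]), array([0.1, 0.1])]) [0.45530557 0.25002321 0.014     ] [0.45493885 0.25093911 0.014     ]
plate proj scene [263.51194489 241.03930339] top [247.57908077 205.84714679]
recess px 263.7137367915466 240.75024015369837 (2, 7, 22, 13)
finger (array([0.45480164, 0.22177391, 0.02490319]), [array([2.4, 0.6]), array([-2.1, -1.6])])
[0.45440946 0.25073717 0.00240528] [ 8.92239162e-01 -1.08331628e-01 -4.22282745e-01 -3.66272048e-04
 -1.25889331e+00 -2.46235822e+00]
```

The disc checks out at (0.455, 0.2505), top at z = 0.0145, and the calibration agrees in both views. The partly open fingertips stand farther back than assumed and passed over it. I'll reopen, go lower and close again.

Call:
{"method": "play_rows", "body": {
  "rows": [
    [[0, 0, -0.01, 0, 0, 0, 0.2], [0, 0, -0.01, 0, 0, 0, 0.2], [0, 0, 0.0, 0, 0, 0, 0.2], [0, 0, 0.006, 0, 0, 0, 0.2], [0, 0, 0.008, 0, 0, 0, 0.2], [0, 0, 0.008, 0, 0, 0, 0.5], [0, 0, 0.008, 0, 0, 0, 0.5], [0, 0, 0.008, 0, 0, 0, 0.5]]
  ],
  "squeeze": 30
}}

```text
time_s: 4.68
tool_pos: [0.4545, 0.2508, -0.0054]
orientation: [-0.001, -0.0, 1.0, -0.001]
contact_force: [-0.7, -0.1, -0.1]
grip_width: 0.0426
finger_force: 0.0
```

```bash
python3 -c "
from h import *
s=snap('scene');t=snap('top')
a=cv2.resize(s['image'][245:300,165:245],(800,550)[::1],interpolation=2)
cv2.imwrite('pics/s4.png',a); print(proj(s,[.4545,.272,.02]),proj(s,[.4545,.23,.02]),proj(s,[.4545,.272,.0]),proj(s,[.4545,.23,.0]))"
```

```text
[195.42972121 280.05007371] [210.87862504 273.78101434] [196.2540642 285.5693209] [211.5301099  279.28593778]
```

View pics/s4.png

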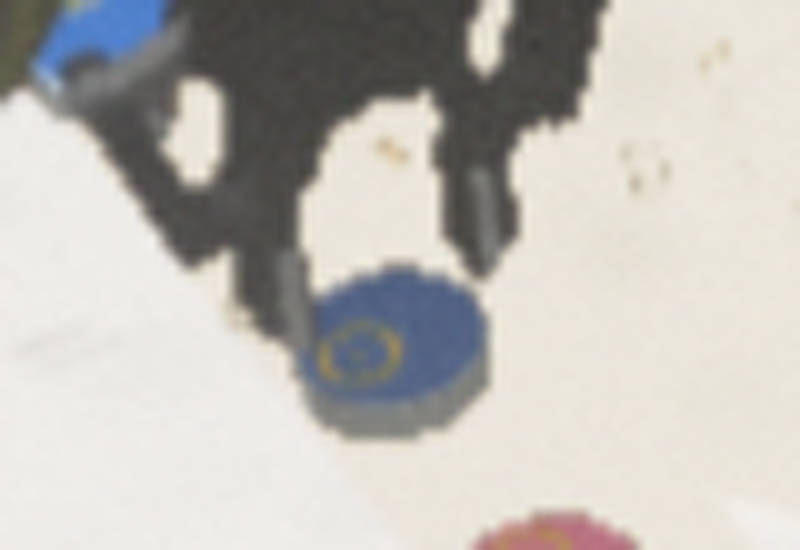

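The tips at crop (300,350) and (480,275) project to a height of about 20 mm, so they hang above the disc. I'll reopen and go lower in small steps while watching the force.

Call:
{"method": "play_rows", "body": {
  "rows": [
    [[0, 0, -0.01, 0, 0, 0, 0.2], [0, 0, -0.01, 0, 0, 0, 0.2], [0, 0, 0.0, 0, 0, 0, 0.2], [0, 0, 0.005, 0, 0, 0, 0.2], [0, 0, 0.01, 0, 0, 0, 0.2], [0, 0, 0.01, 0, 0, 0, 0.2]]
  ],
  "squeeze": 30
}}

```text
time_s: 5.52
tool_pos: [0.454, 0.2504, -0.0164]
orientation: [-0.001, -0.0, 1.0, -0.001]
contact_force: [-0.0, -0.4, 0.1]
grip_width: 0.0685
finger_force: 0.0
```

Call:
{"method": "play_rows", "body": {
  "rows": [
    [[0, 0, 0, 0, 0, 0, 0.3], [0, 0, 0, 0, 0, 0, 0.4], [0, 0, 0, 0, 0, 0, 0.5], [0, 0, 0, 0, 0, 0, 0.5]]
  ]
}}

```text
time_s: 6.02
tool_pos: [0.4544, 0.2507, -0.0156]
orientation: [-0.001, -0.0, 1.0, -0.001]
contact_force: [-0.4, 0.1, -0.8]
grip_width: 0.0425
finger_force: 0.0
```

```bash
python3 -c "
from h import *
s=snap('scene');t=snap('top')
a=cv2.resize(s['image'][245:300,165:225],(436,400),interpolation=2)
b=cv2.resize(t['image'][195:250,135:185],(364,400),interpolation=2)
cv2.imwrite('pics/s5.png',np.hstack([a,b]))"
```

```text
(no output)
```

View pics/s5.png

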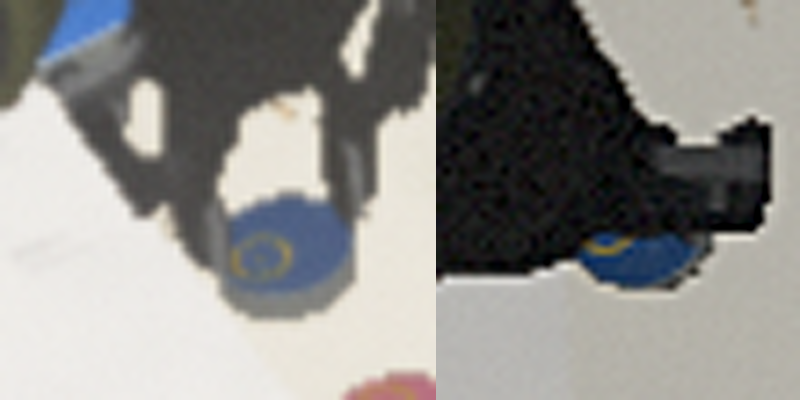

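Compared with the disc, the left tip at crop (220,270) still sits at z ≈ 14 mm, and laterally the gripper is centred. I'll go 9 mm lower and close again.

Call:
{"method": "play_rows", "body": {
  "rows": [
    [[0, 0, -0.01, 0, 0, 0, 0.2], [0, 0, -0.01, 0, 0, 0, 0.2], [0, 0, 0.0, 0, 0, 0, 0.2], [0, 0, 0.005, 0, 0, 0, 0.2], [0, 0, 0.009, 0, 0, 0, 0.2], [0, 0, 0.009, 0, 0, 0, 0.2], [0, 0, 0.009, 0, 0, 0, 0.4], [0, 0, 0.009, 0, 0, 0, 0.5], [0, 0, 0.009, 0, 0, 0, 0.5]]
  ]
}}

```text
time_s: 7.25
tool_pos: [0.4547, 0.2508, -0.024]
orientation: [-0.0, -0.0, 1.0, -0.001]
contact_force: [-0.7, -1.3, 3.8]
grip_width: 0.0478
finger_force: 30.8
```

Gripped: width is about 48 mm at 30 N. The TCP reading runs roughly 25 mm low against the real tips, so I'll work relatively from here. Next I lift the disc and carry it over.

```bash
python3 -c "
from h import *
p,r,o=tool();go(p+[0,0,.04],DOWN);go([.4547+.0475,.2508-.201,p[2]+.04],DOWN)"
```

```text
shift m [ 0.   -0.   -0.04] turn [-0.1 -0.   0. ]
shift m [-0.0474 -0.2011 -0.0398] turn [-0.1 -0.   0. ]
```

Call:
{"method": "play_rows", "body": {
  "rows": [
    [[0, 0, -0.02, 0, 0, 0, 0.6], [0, 0, -0.04, 0, 0, 0, 0.6], [-0.0475, -0.201, -0.04, 0, 0, 0, 0.6], [-0.0475, -0.201, -0.04, 0, 0, 0, 0.6], [-0.0475, -0.201, -0.04, 0, 0, 0, 0.6], [-0.0475, -0.201, -0.04, 0, 0, 0, 0.6], [-0.0475, -0.201, -0.04, 0, 0, 0, 0.6], [-0.0475, -0.201, -0.04, 0, 0, 0, 0.6]]
  ]
}}

```text
time_s: 8.25
tool_pos: [0.5018, 0.0502, 0.0152]
orientation: [-0.001, -0.0, 1.0, -0.001]
contact_force: [-0.1, -0.2, -0.7]
grip_width: 0.0477
finger_force: 31.2
```

```bash
cat > v.py <<'E'
from h import *
s=snap('scene');t=snap('top')
for n,S in(('scene',s),('top',t)):
    H=cv2.cvtColor(S['image'],cv2.COLOR_BGR2HSV);m=cv2.inRange(H,(95,80,30),(135,255,255))
    u,v=proj(S,[.5025,.05,.03]).astype(int);w=22
    c,_=cv2.findContours(m[v-w:v+w,u-w:u+w],0,1)
    for k in c:
        if cv2.contourArea(k)>20:
            k=cv2.convexHull(k);M=cv2.moments(k);print(n,M['m10']/M['m00']+u-w,M['m01']/M['m00']+v-w,np.array(cv2.boundingRect(k))+[u-w,v-w,0,0],cv2.contourArea(k))
    print(n,'seated top',proj(S,[.5025,.0498,.025]),'at .055',proj(S,[.5025,.0498,.055]))
print(tool()[0])
a=cv2.resize(s['image'][205:265,230:305],(500,400),interpolation=2);b=cv2.resize(t['image'][180:230,220:257],(296,400),interpolation=2)
cv2.imwrite('pics/last.png',np.hstack([a,b]))
E
python3 v.py
```

```text
scene 264.96026490066225 229.26490066225165 [258 226  14   9] 75.5
scene seated top [263.44435025 237.2370326 ] at .055 [263.29670263 228.91448944]
top 247.39622641509436 208.36477987421384 [238 204  19   9] 79.5
top seated top [247.25601046 204.72105323] at .055 [246.52998343 202.19016819]
[0.50184577 0.05064305 0.01538778]
```

View pics/last.png

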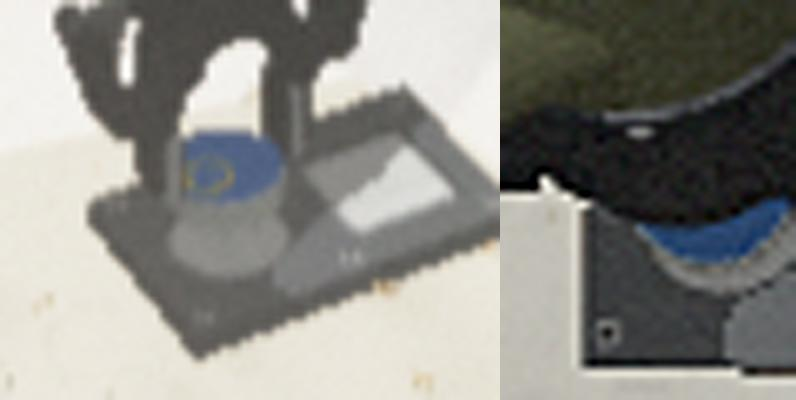

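The disc is held level over the recess, at scene crop (235,170) above the recess arc. I'm lowering it with a small centring correction.

Call:
{"method": "play_rows", "body": {
  "rows": [
    [[-0.0007, -0.0006, 0.012, 0, 0, 0, 0.6], [-0.0007, -0.0006, 0.022, 0, 0, 0, 0.6], [-0.0007, -0.0006, 0.022, 0, 0, 0, 0.6], [-0.0007, -0.0006, 0.025, 0, 0, 0, 0.6], [-0.0007, -0.0006, 0.025, 0, 0, 0, 0.6]]
  ]
}}

```text
time_s: 8.98
tool_pos: [0.5028, 0.0491, -0.009]
orientation: [-0.001, -0.0, 1.0, -0.001]
contact_force: [-1.9, 0.0, 1.5]
grip_width: 0.0478
finger_force: 31.5
```

Call:
{"method": "play_rows", "body": {
  "rows": [
    [[0.0006, 0.0005, 0.0, 0, 0, 0, 0.6], [0.0006, 0.0005, 0.001, 0, 0, 0, 0.6], [0.0006, 0.0005, 0.002, 0, 0, 0, 0.6], [0.0006, 0.0005, 0.002, 0, 0, 0, 0.6]]
  ]
}}

```text
time_s: 9.48
tool_pos: [0.502, 0.0496, -0.0116]
orientation: [-0.001, -0.0, 1.0, -0.001]
contact_force: [-0.1, -0.8, 0.5]
grip_width: 0.0476
finger_force: 31.3
```

Call:
{"method": "play_rows", "body": {
  "rows": [
    [[0, 0, 0.001, 0, 0, 0, 0.6], [0, 0, 0.0018, 0, 0, 0, 0.6], [0, 0, 0.0018, 0, 0, 0, 0.6]]
  ]
}}

```text
time_s: 9.85
tool_pos: [0.502, 0.0497, -0.0131]
orientation: [-0.001, -0.0, 1.0, -0.001]
contact_force: [-3.4, -1.4, 4.1]
grip_width: 0.0478
finger_force: 31.8
```

Contact comes at the expected seated height. I'm releasing, lifting clear and moving aside towards −y to look.

Call:
{"method": "play_rows", "body": {
  "rows": [
    [[0, 0, 0, 0, 0, 0, 0.3], [0, 0, 0, 0, 0, 0, 0.2], [0, 0, -0.03, 0, 0, 0, 0.1], [0, 0, -0.09, 0, 0, 0, 0.0], [0, 0, -0.15, 0, 0, 0, 0.0], [0, -0.06, -0.18, 0, 0, 0, 0.0], [0.06, -0.1, -0.22, 0, 0, 0, 0.0], [0.1, -0.14, -0.24, 0, 0, 0, 0.0], [0.1, -0.14, -0.24, 0, 0, 0, 0.0]]
  ]
}}

```text
time_s: 10.98
tool_pos: [0.4019, -0.0915, 0.2297]
orientation: [0.002, 0.0, 1.0, -0.0]
contact_force: [0.1, 0.1, 0.3]
grip_width: 0.0854
finger_force: 0.0
```

```bash
cat >> v.py <<'E'
a=cv2.resize(s['image'][170:270,230:430],(800,400),interpolation=2);b=cv2.resize(t['image'][140:240,220:420],(400,200),interpolation=2)
c=cv2.resize(t['image'][140:210,360:430],(200,200),interpolation=2);d=cv2.resize(t['image'][180:230,222:272],(200,200),interpolation=2)
cv2.imwrite('pics/last2.png',np.vstack([a,np.hstack([b,c,d])]))
E
python3 v.py
```

```text
scene 263.4644194756554 236.90262172284645 [255 232  17  11] 133.5
scene seated top [263.44435025 237.2370326 ] at .055 [263.29670263 228.91448944]
top seated top [247.25601046 204.72105323] at .055 [246.52998343 202.19016819]
[ 0.40239703 -0.09081946  0.22863601]
```

View pics/last2.png

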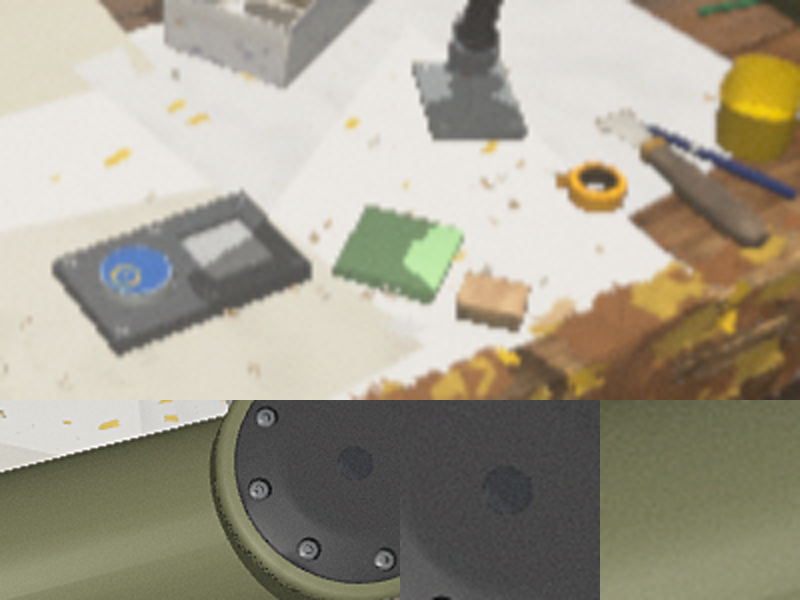

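The scene view shows the disc seated, blue centre (263.5,236.9) against the expected (263.4,237.2). Next I measure the ring, and the probe axis from the scene view plus the first top view.

```bash
cat > pr.py <<'E'
from h import *
s=snap('scene');t=snap('top');I=s['image'];H=cv2.cvtColor(I,cv2.COLOR_BGR2HSV)
m=cv2.inRange(H[228:250,252:276],(15,60,60),(40,255,255))
ys,xs=np.nonzero(m);print('ring n',len(xs));
if len(xs): 
    u,v=(xs.min()+xs.max())/2+252,(ys.min()+ys.max())/2+228;print('ring',u,v,(xs.min(),xs.max(),ys.min(),ys.max()),onz(s,u,v,.025),onz(s,xs.mean()+252,ys.mean()+228,.025))
D=(H[...,2]<62).astype(np.uint8)
for v in range(140,188,2):
    x=np.nonzero(D[v,325:375])[0]
    if len(x):print(v,x.min()+325,x.max()+325,end=' | ')
print()
cv2.imwrite('pics/p.png',np.hstack([cv2.resize(I[135:210,320:380],(480,600),interpolation=2),cv2.resize(cv2.imread('pics/top0.png')[155:205,370:415],(320,356),interpolation=2) if 0 else np.zeros((600,1,3),np.uint8)]))
J=cv2.imread('pics/top0.png');G=J.max(2)
for v in range(165,192,2): print(v,''.join('%4d'%q for q in G[v,380:410]))
E
python3 pr.py
```

```text
ring n 2
ring 261.0 238.5 (np.int64(6), np.int64(12), np.int64(10), np.int64(11)) [0.50139663 0.0581262  0.025     ] [0.50139663 0.0581262  0.025     ]
140 327 361 | 142 328 357 | 144 328 355 | 146 325 351 | 148 325 351 | 150 347 350 | 152 347 351 | 154 347 350 | 156 348 350 | 172 349 349 | 
165  127 123 137 124 129 131 129 128 122 147 128 149 194 187 177 176 179 172 173 173 173 174 174 173 175 174 170 174 173 171
167  129 125 127 127 131 130 128 129  99  84  63  67 117 147 144 126 140 186 179 178 173 171 172 177 177 172 174 170 175 174
169  130 127 126 128 128 132 124  48  46  42  41  44  84 117 133 150 140 135 129 129 143 187 178 176 176 175 173 176 174 174
171  131 128 130 131 128 128  85  56 101 110  63  63  48  39  48  74 100  75  80  58  67  83 106 153 189 180 175 176 173 173
173  125 129 134 127  91  63 115  97  27  24  29  20  16  44  72   0  25  45  38  36  39  24  28  32  54 112 164 175 174 171
175  125 129 126  50  73 136  58  30   8  13  12  12  44  85  21  44  61  57  47  45  49  40  36  35  24  41 142 182 172 173
177  129 131 107  42  80 137  18  35  18   0  23   5  45 
[... 242 characters left out ...]
  9  16  12  89 155 146  35  25  23  33  14  19 124 184 181 177 174 173 174
183  126 130 134 123  50  50 102 150  39  27  18  31  42   6   4  14  42  75 104 123 126 124 149 184 177 172 173 175 175 175
185  126 124 131 130 122  68  56  55  56  91 142 147 112  85 119 118  69  64  94 131 128 148 179 175 174 173 172 175 173 172
187  128 127 122 128 127 126 132 134 124  69  69  67  67  71  93 131 131 131 131 129 147 180 178 174 172 174 175 172 173 174
189  125 127 127 128 129 128 129 126 127 131 124 127 129 131 132 122 125 124 128 144 180 178 174 171 171 174 172 170 173 172
191  123 125 130 127 131 128 123 124 124 130 126 129 130 128 126 127 126 122 139 181 178 174 175 176 172 175 171 174 173 171
```

View pics/p.png

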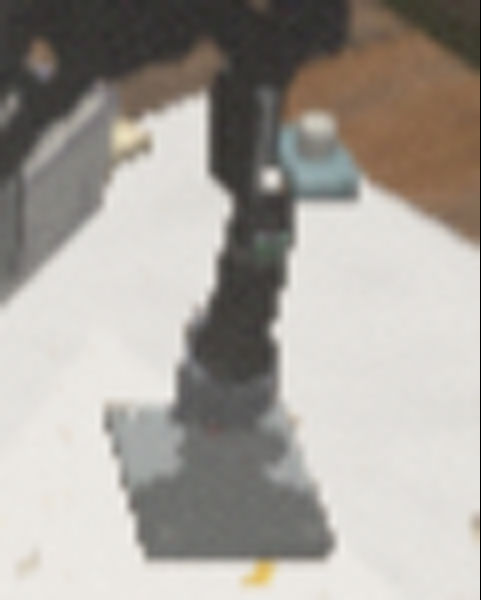

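In the scene crop the probe's rim is near (349.1,179.4), and its handle axis passes (351.6,170) and (353.1,161.9). In the first top view the handle end is centred at (399.7,177) and the rim at about (391.5,178). I'm checking these against the model.

```bash
cat > ax.py <<'E'
from h import *
s=snap('scene');t=snap('top')
a=np.radians(-27.2);ux=np.array([np.cos(a),np.sin(a)]);ax=np.r_[-np.sin(np.radians(15))*ux,np.cos(np.radians(15))]
print('rim tri',tri((s,349.1,179.4),(t,391.5,178)))
print('top: head circle on shoulder h',onz(t,399.7,177,.066+.092*ax[2])-ax*.092,'rim on z',onz(t,391.5,178,.066),'scene rim on z',onz(s,349.1,179.4,.066))
for rim in ([.562,-.2875,.066],[.562,-.2845,.066]):
    rim=np.array(rim)
    print('rim',rim,proj(s,rim),proj(t,rim),'sh',proj(t,rim+ax*.092),'scene line',[proj(s,rim+ax*h).round(1).tolist() for h in(.03,.05,.06,.09)])
print(proj(s,[.50,.05,.025]),proj(s,[.502,.0598,.025]))
# ring relative to the disc before: top0
S=cv2.imread('pics/top0.png');print('ring0',onz(t,158.4,225.3,.014))
E
python3 ax.py
```

```text
rim tri (array([ 0.56162707, -0.28602794,  0.065436  ]), [array([-0.6, -0. ]), array([0.6, 0.5])])
top: head circle on shoulder h [ 0.56167472 -0.28362468  0.066     ] rim on z [ 0.56253211 -0.28441008  0.066     ] scene rim on z [ 0.56006445 -0.28700156  0.066     ]
rim [ 0.562  -0.2875  0.066 ] [348.84057489 179.04702459] [392.82928543 178.24570377] sh [401.53160566 176.88178681] scene line [[350.3, 172.6], [351.2, 168.2], [351.7, 165.9], [353.2, 159.0]]
rim [ 0.562  -0.2845  0.066 ] [348.0697191  179.32643476] [391.54906047 178.22303104] sh [400.10765087 176.85615068] scene line [[349.5, 172.9], [350.4, 168.4], [350.9, 166.2], [352.4, 159.3]]
[263.83366237 237.78092729] [260.35817178 238.58252336]
ring0 [0.45179894 0.25976745 0.014     ]
```

```bash
python3 - <<'E'
from h import *
s=snap('scene');t=snap('top')
J=cv2.imread('pics/top0.png').astype(int);print(J[179:185,392:400].tolist())
I=s['image'].astype(int);g=I[155:172,345:362];gr=g[...,1]-(g[...,0]+g[...,2])/2
ys,xs=np.nonzero(gr>8);print('green scene',list(zip(xs+345,ys+155)))
g=J[170:190,385:410];gr=g[...,1]-(g[...,0]+g[...,2])/2;ys,xs=np.nonzero(gr>8);print('green top',list(zip(xs+385,ys+170)))
rim=np.array([.5615,-.286,.066]);a=np.radians(-27.2);ux=np.array([np.cos(a),np.sin(a)]);ax=np.r_[-np.sin(np.radians(15))*ux,np.cos(np.radians(15))]
for h in(.0,.028,.04,.06,.07,.084,.092,.106):
    print(h,proj(s,rim+ax*h).round(1),proj(t,rim+ax*h).round(1))
p=tool()[0];print('tips',[proj(s,p+[0,y,z]).round(1) for y in(-.045,.045) for z in (.013,.04)])
E
```

```text
[[[68, 69, 67], [112, 116, 114], [0, 0, 0], [30, 28, 30], [64, 60, 62], [47, 42, 42], [45, 45, 46], [44, 40, 45]], [[27, 27, 19], [37, 40, 40], [96, 91, 91], [134, 131, 129], [18, 22, 21], [41, 42, 44], [35, 34, 35], [37, 39, 42]], [[16, 8, 13], [10, 8, 12], [82, 89, 82], [151, 155, 147], [146, 140, 140], [35, 32, 34], [25, 19, 25], [18, 18, 23]], [[0, 0, 0], [4, 12, 1], [30, 37, 29], [74, 92, 70], [103, 118, 96], [126, 128, 118], [108, 104, 104], [67, 63, 63]], [[41, 42, 42], [2, 6, 0], [2, 0, 4], [11, 14, 13], [34, 42, 31], [52, 75, 51], [88, 104, 82], [120, 123, 113]], [[11, 7, 9], [11, 16, 14], [7, 2, 7], [16, 13, 14], [57, 56, 54], [69, 65, 67], [65, 72, 64], [97, 97, 96]]]
green scene [(np.int64(358), np.int64(155)), (np.int64(361), np.int64(155)), (np.int64(358), np.int64(156)), (np.int64(359), np.int64(156)), (np.int64(360), np.int64(156)), (np.int64(361), np.int64(156)), (np.int64(358), np.int64(157)), (np.int64(361), np.int64(157)), (np.int64(359), np.int64(158)), (np.int64(355), np.int64(164)), (np.int64(352), np.int64(165)), (np.int64(352), np.int64(166)), (np.int64(353), np.int64(166)), (np.int64(354), np.int64(166))]
green top [(np.int64(393), np.int64(182)), (np.int64(395), np.int64(182)), (np.int64(396), np.int64(182)), (np.int64(396), np.int64(183)), (np.int64(397), np.int64(183)), (np.int64(398), np.int64(183))]
0.0 [348.6 179.3] [392.2 178.4]
0.028 [349.9 173.2] [394.6 178.1]
0.04 [350.5 170.6] [395.7 177.9]
0.06 [351.4 166.1] [397.6 177.6]
0.07 [351.9 163.9] [398.6 177.4]
0.084 [352.6 160.6] [400.  177.2]
0.092 [353.  158.7] [400.8 177.1]
0.106 [353.8 155.4] [402.3 176.9]
tips [array([346.5, 170.4]), array([347.5, 161.2]), array([316.8, 180.8]), array([317.5, 171.4])]
```

The green band and head dot agree with the collar sitting on the rim, so rim is at probe z = 48 mm and the head is 84 mm above the rim. I'm computing the pre-grasp in line with the probe.

```bash
cat >> h.py <<'E'
a_=np.radians(-27.2);ux=np.array([np.cos(a_),np.sin(a_)]);ax=np.r_[-np.sin(np.radians(15))*ux,np.cos(np.radians(15))]
rim=np.array([.5615,-.286,.066]); ty=np.array([-ux[1],ux[0],0]); TILT=np.array([np.cross(ty,-ax),ty,-ax]).T
E
python3 -c "
from h import *
go(rim+ax*.114,TILT)"
```

```text
shift m [-0.1324 -0.1831  0.0497] turn [  3.4 -14.9  27.2]
```

Call:
{"method": "play_rows", "body": {
  "rows": [
    [[-0.03, -0.045, 0.0, 1, -4, 7, 0], [-0.07, -0.09, 0.01, 2, -8, 14, 0], [-0.1, -0.14, 0.03, 3, -12, 21, 0], [-0.1324, -0.183, 0.05, 3.4, -14.9, 27.2, 0], [-0.1324, -0.183, 0.05, 3.4, -14.9, 27.2, 0], [-0.1324, -0.183, 0.05, 3.4, -14.9, 27.2, 0], [-0.1324, -0.183, 0.05, 3.4, -14.9, 27.2, 0]]
  ]
}}

```text
time_s: 12.25
tool_pos: [0.5355, -0.2723, 0.1783]
orientation: [0.129, 0.233, 0.963, -0.03]
contact_force: [-0.0, -0.6, -0.2]
grip_width: 0.0856
finger_force: 0.0
```

```bash
python3 -c "
from h import *
go(rim+ax*.114,TILT);go(rim+ax*.014,TILT)
s=snap('scene');t=snap('top');p=tool()[0]
print(proj(s,p),proj(s,p+ax*.03),proj(t,p+ax*.03),proj(s,rim))
for n,u,d in ((1,ty,.045),(2,ty,-.045)):print(proj(s,p+ax*.03+u*d),proj(t,p+ax*.03+u*d))
cv2.imwrite('pics/fin.png',np.hstack([cv2.resize(s['image'][110:190,310:390],(400,400),interpolation=2),cv2.resize(t['image'][130:210,350:430],(400,400),interpolation=2)]))"
```

```text
shift m [ 0.0006 -0.0003  0.0021] turn [ 0.1  0.2 -0. ]
shift m [ 0.001  -0.0005  0.1021] turn [ 0.1  0.2 -0. ]
[354.18459301 152.84692424] [355.79348867 145.47204583] [406.93132591 175.82218802] [348.55530377 179.26585823]
[340.12004392 145.89009606] [386.06190004 165.23972456]
[371.37385547 145.06043331] [427.8949665  186.47941525]
```

View pics/fin.png

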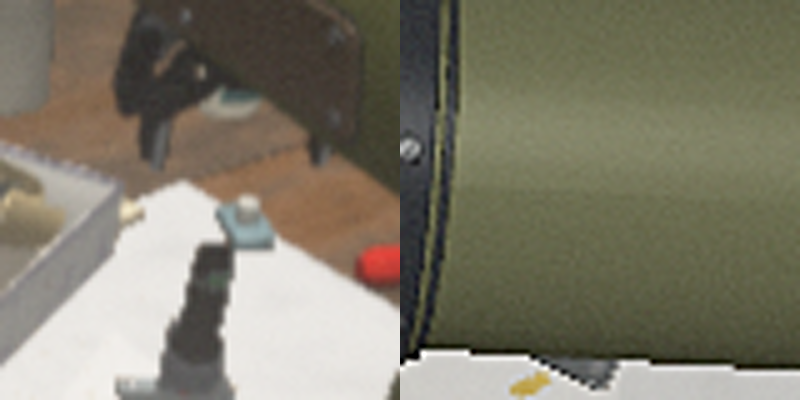

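The view shows the probe free-standing with its head at scene (352.6,158.6), as predicted. The open fingertips at (341,143) and (374,143) straddle its axis, still well above it. I'm descending along the axis.

Call:
{"method": "play_rows", "body": {
  "rows": [
    [[0.001, 0, 0.03, 0, 0.2, 0, 0], [0.001, 0, 0.06, 0, 0.2, 0, 0], [0.001, 0, 0.08, 0, 0.2, 0, 0.1], [0.001, 0, 0.095, 0, 0.2, 0, 0.3], [0.001, 0, 0.101, 0, 0.2, 0, 0.4], [0.001, 0, 0.101, 0, 0.2, 0, 0.5], [0.001, 0, 0.101, 0, 0.2, 0, 0.5]]
  ]
}}

```text
time_s: 13.22
tool_pos: [0.558, -0.2846, 0.0806]
orientation: [0.127, 0.234, 0.963, -0.03]
contact_force: [-0.1, -0.1, 0.3]
grip_width: 0.0427
finger_force: 0.0
```

Call:
{"method": "play_rows", "body": {
  "rows": [
    [[0, 0, 0, 0, 0, 0, 0.6], [0, 0, 0, 0, 0, 0, 0.66], [0, 0, 0, 0, 0, 0, 0.8], [0, 0, 0, 0, 0, 0, 0.8]]
  ],
  "squeeze": 60
}}

```text
time_s: 13.72
tool_pos: [0.5577, -0.2848, 0.08]
orientation: [0.126, 0.234, 0.963, -0.03]
contact_force: [-1.7, 0.3, 3.3]
grip_width: 0.0245
finger_force: 58.9
```

Gripped: 24.5 mm reads as the 26 mm handle with the same small bias as before. I'm drawing it out along its axis.

Call:
{"method": "play_rows", "body": {
  "rows": [
    [[0, 0, -0.01, 0, 0, 0, 0.8], [0, 0, -0.03, 0, 0, 0, 0.8], [0, 0, -0.06, 0, 0, 0, 0.8], [0, 0, -0.09, 0, 0, 0, 0.8], [0, 0, -0.12, 0, 0, 0, 0.8], [0, 0, -0.12, 0, 0, 0, 0.8]]
  ],
  "squeeze": 80
}}

```text
time_s: 14.48
tool_pos: [0.5309, -0.2706, 0.1989]
orientation: [0.129, 0.234, 0.963, -0.03]
contact_force: [-0.1, -0.2, -0.9]
grip_width: 0.024
finger_force: 78.6
```

```bash
cat > ring.py <<'E'
from h import *
s=snap('scene');t=snap('top')
I0=cv2.imread('pics/scene0.png');T0=cv2.imread('pics/top0.png')
def yc(I,c,r):
    u,v=np.round(c).astype(int);P=I[v-r:v+r+1,u-r:u+r+1].astype(float);w=np.clip(P[...,2]-P[...,0]+40,0,None) # red minus blue: lacquer strongly negative
    H=cv2.cvtColor(I,cv2.COLOR_BGR2HSV)[v-r:v+r+1,u-r:u+r+1];b=cv2.inRange(H,(95,80,30),(135,255,255))
    hull=cv2.convexHull(cv2.findNonZero(b));k=np.zeros(b.shape,np.uint8);cv2.fillConvexPoly(k,hull,1);k=cv2.erode(k,np.ones((3,3),np.uint8))
    w=w*k;yy,xx=np.mgrid[v-r:v+r+1,u-r:u+r+1];return (w*xx).sum()/w.sum(),(w*yy).sum()/w.sum(),int((w>0).sum())
for n,I,S,c,z in(('scene0',I0,s,(203.7,278.2),.014),('top0',T0,t,(162.5,224),.014),('scene now',s['image'],s,(263.4,237),.025)):
    q=yc(I,c,11);print(n,q,onz(S,*q[:2],z).round(4))
DN=np.array([np.cross(ty,[0,0,-1]),ty,[0,0,-1]]).T
go([.500,.0592,.120],DN)
E
python3 ring.py
```

```text
scene0 (np.float64(200.8), np.float64(279.98111587982834), 24) [0.4534 0.2587 0.014 ]
top0 (np.float64(158.15418762947618), np.float64(225.26457531814145), 45) [0.4519 0.2604 0.014 ]
scene now (np.float64(261.0462833099579), np.float64(238.39410939691444), 20) [0.5017 0.0578 0.025 ]
shift m [0.191  0.2788 0.0275] turn [ 0.1 14.9 -0.1]
```

Call:
{"method": "play_rows", "body": {
  "rows": [
    [[0.035, 0.052, 0.0, 0, 4, 0, 0.8], [0.07, 0.1, 0.0, 0, 8, 0, 0.8], [0.11, 0.15, 0.0, 0, 12, 0, 0.8], [0.14, 0.2, 0.01, 0, 14.9, 0, 0.8], [0.17, 0.25, 0.02, 0, 14.9, 0, 0.8], [0.191, 0.279, 0.0275, 0, 14.9, 0, 0.8], [0.191, 0.279, 0.0275, 0, 14.9, 0, 0.8], [0.191, 0.279, 0.0275, 0, 14.9, 0, 0.8], [0.191, 0.279, 0.0275, 0, 14.9, 0, 0.8]]
  ]
}}

```text
time_s: 15.7
tool_pos: [0.5005, 0.0581, 0.1203]
orientation: [0.0, 0.237, 0.972, 0.001]
contact_force: [-0.4, 0.4, -1.3]
grip_width: 0.0235
finger_force: 78.9
```

```bash
cat >> h.py <<'E'
DN=np.array([np.cross(ty,[0,0,-1]),ty,[0,0,-1]]).T
E
cat > tip.py <<'E'
from h import *
s=snap('scene');p,r,o=tool();print(p,r.as_matrix().round(3)[:,2]);go([.500,.059,p[2]],DN)
tip=p-[0,0,.062];c=proj(s,tip);print('tip pred',c,'ring',proj(s,[.5,.059,.025]),'nose end',proj(s,tip+[0,0,.02]))
I=s['image'];u0=int(c[0]);G=I.max(2)
for v in range(int(c[1])-24,int(c[1])+16):
    print(v,' '.join('%3d'%(x) for x in G[v,u0-10:u0+12]), ' '.join('%4d'%x for x in (I[v,u0-5:u0+6,2].astype(int)-I[v,u0-5:u0+6,0])))
print('cols',u0-10)
E
python3 tip.py
```

```text
[0.50050613 0.05806541 0.12033088] [ 0.001  0.002 -1.   ]
shift m [0.0009 0.0006 0.    ] turn [ 0.1  0.  -0.2]
tip pred [260.97797494 229.40515849] ring [260.97338521 238.90069178] nose end [260.8539122  223.69406588]
205 242 242 242 242 241 234 118  78  79  79  83  80  75  80  80 121 235 241 240 239 235 233    7    8    7    5    8    8    9    6    8    8    7
206 241 241 241 241 242 235 116  80  78  77  79  79  77  79  82 122 235 241 242 241 239 237    7    8    9    7    7    9    8    7    6    9    9
207 241 242 241 242 241 234 119  78  81  79  81  80  81  80  81 118 236 241 242 240 241 240    7    7    8    8    9    8    8   10    7    8    6
208 241 241 241 242 241 236 120  79  82  78  80  79  76  78  82 120 235 241 241 241 242 241    8    9    9   10    5    9    5    6    8    6    7
209 241 242 242 241 241 235 119  78  80  79  80  78  80  79  80 119 236 242 241 242 241 242    7    7    5    8   10   10    7    9   11    8    6
210 242 243 242 242 241 236 120  81  78  82  82  81  78  81  81 119 237 242 241 241 242 242    7   10    9    7    9    7    9    7    9    8    9

[... 4306 characters left out ...]
 119 119 115 132 119 128 133 130 130 132 133 131    1  -19  -32   -4   -6  -22  -18   -1   26   11  -39
241 104 104  98 101 102 114 122 127 123 119 114 115 117 116 126 131 132 131 132 134 129 129    6   -2  -17  -22  -18  -11  -14   -3   -2  -28  -44
242 102 103 102 105  99 109 120 123 123 125 130 130 122 130 128 131 135 134 135 127 129 126    4    7   -1   -9  -14  -12  -23  -23  -32  -37  -37
243 100 104 101 104 102 108 114 121 125 125 129 123 128 128 130 129 129 130 131 129 129 118    4    7    4    5    2    0   -6   -7   -9   -9   -9
244  97 104 103  99 100  99 106 112 119 122 127 127 129 132 134 130 131 131 129 126 115 105    4    6    4    7    3    6    3    5    4    5    5
cols 250
```

The probe shows upright in the scene, with its axis at u ≈ 261 and its tip at (261,229.5), exactly as predicted. The ring centre is at (261.1,238.5), so it is aligned. I'm lowering it.

Call:
{"method": "play_rows", "body": {
  "rows": [
    [[0, 0, 0.015, 0, 0, 0, 0.8], [0, 0, 0.026, 0, 0, 0, 0.8], [0, 0, 0.03, 0, 0, 0, 0.8], [0, 0, 0.03, 0, 0, 0, 0.8], [0, 0, 0.03, 0, 0, 0, 0.8]]
  ]
}}

```text
time_s: 16.38
tool_pos: [0.5006, 0.059, 0.0906]
orientation: [0.0, 0.236, 0.972, 0.001]
contact_force: [0.2, -0.2, -1.0]
grip_width: 0.0235
finger_force: 78.9
```

Call:
{"method": "play_rows", "body": {
  "rows": [
    [[0, 0, 0.002, 0, 0, 0, 0.8], [0, 0, 0.004, 0, 0, 0, 0.8], [0, 0, 0.004, 0, 0, 0, 0.8]]
  ]
}}

```text
time_s: 16.75
tool_pos: [0.5006, 0.059, 0.0865]
orientation: [0.001, 0.236, 0.972, 0.001]
contact_force: [-0.1, -0.4, 1.5]
grip_width: 0.0237
finger_force: 79.1
```

Call:
{"method": "play_rows", "body": {
  "rows": [
    [[0, 0, 0.001, 0, 0, 0, 0.8], [0, 0, 0.002, 0, 0, 0, 0.8], [0, 0, 0.002, 0, 0, 0, 0.8], [0, 0, 0.002, 0, 0, 0, 0.8]]
  ]
}}

```text
time_s: 17.25
tool_pos: [0.5006, 0.059, 0.0844]
orientation: [0.0, 0.236, 0.972, 0.001]
contact_force: [-0.3, 1.1, 1.5]
grip_width: 0.0234
finger_force: 79.2
```

```bash
cat > chk.py <<'E'
from h import *
F=[]
for _ in range(6):
    s=snap('scene');F.append(tool()[2]['contact_force'][2])
p,r,o=tool();I=s['image'];G=I.max(2).astype(int);print('Fz mean',np.mean(F),np.std(F),p,r.as_matrix()[:,2].round(4))
tip=np.r_[p[:2],.025]
for k,z in(('ring',0),('nose end -6',.014),('collar lo -6',.042),('collar hi',.047),('z100',.094)):print(k,proj(s,tip+[0,0,z]).round(1))
for v in range(208,246): print(v,' '.join('%3d'%x for x in G[v,250:272]),' '.join('%4d'%x for x in (I[v,255:267,2].astype(int)-I[v,255:267,0])))
E
python3 chk.py
```

```text
Fz mean 2.1688794967849994 0.7346413116053592 [0.50048707 0.05899813 0.08427281] [ 0.001   0.0017 -1.    ]
ring [260.9 238.8]
nose end -6 [260.8 234.9]
collar lo -6 [260.6 227.1]
collar hi [260.6 225.6]
z100 [260.3 211.8]
208 238 119  85 100 121 101  95  99 104 109 109 113 119 119 102  89 120 119  86  82 131 237    5    7    8    7    5    5    5    6    6    5    3    3
209 237 121  86 100 122 101  86  89  96 103 103 104 107 102  89  87 122 120  86  84 127 238    6    9    5    7    5    7    8    4    7    6    5    5
210 237 123  85  98 123 103  81  82  85  86  87  88  87  80  82  84 120 121  87  84 146 238    6    6    7    8    6    4    9    9    5   11    4    4
211 239 136 115 121 122  97  84  78  81  79  78  79  79  83  77  87 121 124 108 128 217 241    6    7    7    6    6    7    7    9    9    6    5    3
212 242 222 218 214 136 103  80  79  81  79  82  79  82  78  78  90 122 139 209 221 240 243    6    8    7    8    8   10    7    7    7    8    7    5
213 243 241 243 234 146 110  82  83  82  82  78  83  76  77  79  91 135 160 237 241 243 243    8    8    8   10   10  
[... 4197 characters left out ...]
 125 131 132 137 133 138 131 134    3    0  -17  -20  -18  -15  -13   -2    1  -26  -44  -45
242 103 102 104 103 104 109 125 124 125 129 128 129 129 129 131 134 136 133 137 130 132 130    3    6    0   -9  -16  -15  -21  -27  -34  -40  -39  -33
243 105 104 106 103 105 107 116 125 125 126 133 128 129 133 133 129 130 130 133 133 131 123    6    5    7    3    1   -3   -8   -9  -10  -12  -11   -7
244  99 102 105 102 105 104 108 114 121 124 127 131 131 133 136 133 131 131 131 129 118 106    6    6    3    6    5    3    6    5    5    5    5    6
245  98 101 103 102 102 104 102 107 109 116 122 129 131 130 132 130 132 128 119 110 103 103    5    4    6    5    3    3    6    5    5    3    7    6
```

The force is up about 3.3 N, so the plunger is in contact. The image suggests the tip sits about 4 mm beyond the ring centre, away from the camera, which is the tool −x direction. I'm lifting, shifting 4 mm along +x and pressing again slightly deeper.

Call:
{"method": "play_rows", "body": {
  "rows": [
    [[0, 0, -0.01, 0, 0, 0, 0.8], [0, 0, -0.014, 0, 0, 0, 0.8], [0.004, 0, -0.014, 0, 0, 0, 0.8], [0.004, 0, -0.014, 0, 0, 0, 0.8], [0.004, 0, -0.005, 0, 0, 0, 0.8], [0.004, 0, -0.001, 0, 0, 0, 0.8], [0.004, 0, 0.001, 0, 0, 0, 0.8], [0.004, 0, 0.001, 0, 0, 0, 0.8], [0.004, 0, 0.001, 0, 0, 0, 0.8]]
  ]
}}

```text
time_s: 18.68
tool_pos: [0.4969, 0.0607, 0.0836]
orientation: [0.0, 0.236, 0.972, 0.001]
contact_force: [-1.2, 0.6, 2.5]
grip_width: 0.0235
finger_force: 79.3
```

```bash
sed -i 's/range(208,246)/range(232,244)/' chk.py; python3 chk.py
```

```text
Fz mean 2.703348446272633 0.42153899464732175 [0.49689444 0.06077177 0.08331629] [ 9.0e-04  1.6e-03 -1.0e+00]
ring [261.  239.8]
nose end -6 [260.9 235.9]
collar lo -6 [260.7 228. ]
collar hi [260.7 226.6]
z100 [260.4 212.8]
232 173 171 122 109 104 101  91  88  82  83  86  81  81  83  83  83 120 118 115 111 100  98    6    7    8    7    8    8    7    8    8    8    4  -30
233 110 109 101 104 103 104  97  85  80  83  82  81  81  86  80  87 128 131 127 123 115 102    7    6   10    8    8    7    9    7   11    9    1  -41
234 103 105 104 101 101 102 108  83  87  83  83  82  85  83  82  89 129 131 132 132 128 127    4  -13    4    9   11    9    7   10   11    8   -3  -45
235 104 103 103 101 101 113 124  95  85  85  82  82  85  83  80 107 131 131 135 135 135 132   -8  -31  -11    6    8    6    8    8    8    3  -20  -45
236 102 101  98 102  99 123 130 117  87  86  84  85  85  89  92 125 131 132 132 132 136 130  -24  -39  -29    3   12   10   12   11   11   -5  -38  -46
237 103 103 106 101 103 134 131 126 111 109  97  95 101 106 110 132 133 132 133 133 132 135  -26  -44  -37   17   3
[... 248 characters left out ...]
 130 131 131 133 134 134 133 134   -6  -36  -24   21  -10   10   32   10   -9   29  -37  -47
240 105 106 104 101 102 120 130 132 118 118 115 112 118 135 122 133 134 133 134 136 134 132    3  -22  -37   -1   -4   -6    2   12   30   13  -39  -46
241 102 102 102 102 101 116 122 125 128 123 120 114 116 120 129 136 132 132 135 134 133 132    6   -4  -17  -23  -19  -14  -12   -1    0  -29  -45  -46
242 102 104 102 103 103 113 122 126 124 129 126 128 129 129 133 131 134 136 133 128 126 131    5    4    0  -11  -16  -12  -23  -27  -34  -38  -38  -30
243 101 105 102 105 103 110 116 123 128 130 127 126 128 130 133 132 130 132 136 132 129 119    4    6    5    3   -1    0   -7   -8   -8  -10   -8   -7
```

The tip edge is now at v ≈ 239.1 and u ≈ 261, around the ring centre at (261.1,238.6). The spring force is about 3.8 N, a push of about 5–6 mm, which is mid green band. I'm handing the job in.

```bash
python3 -c "
from h import *
print(ctrl.job_done())"
```

```text
the job is handed in; nothing more can be done
None
```

I handed the job in with the disc seated and let go of, and the probe held upright in the yellow ring; force (about 3.8 N) and images put the plunger about 4.6–6.7 mm in, inside the green band, but the tip's centring rests on image measurement good to about 2 mm.

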